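# Take the lift-off lid from the trowel box and rack it

### The arm

A 6-joint arm with a two-finger parallel gripper is mounted at the origin on the work surface. World frame = base frame: x ahead of the robot, y to its left, z up, the work surface at z = 0. Lengths are in mm, angles in rad, forces in N, time in s.
With the tool pointing down it reaches from about 275 to 750 mm from the base axis. Payload 10.2 kg.
Tool frame: the origin (TCP) lies at the very end of the fingers, on their centre line; the grasp point (between the pads) lies 19 mm behind it; z points along the fingers, y is the line along which they close (so a half turn about z gives the same grasp; the last joint's range is limited). The gripper opens to 85 mm and grips with 20 to 120 N. Pads are 22 mm wide; open, the fingers measure 114 mm over their backs; the gripper's body (76 mm by 85 mm) begins 54 mm behind the grasp point. The pads swing forward as they close: fully open they stand 13 mm farther back than shut.
Start: joints at [1.037, 0.313, 1.498, -0, 1.331, -0.223], TCP at [160.569, 499.849, 231.294] pointing down, gripper open.
Joint ranges: [-2.94, 2.94], [-0.97, 2.17], [0.19, 2.56], [-1.23, 4.37], [0.02, 3.11], [-2.88, 2.88]. Speed limits (rad/s): [2.39, 2.39, 3.01, 3.14, 3.14, 3.14].

### API

Orientations are given as a unit quaternion [w, x, y, z].
In Python, from rig import ctrl, optics gives the robot as it stands. The module is installed in compiled form; this text tells all that it offers.
- The arm moves only by the shell command python3 -m handwheel 'ROWS' [FORCE]. ROWS is JSON, a list that holds one entry, the list of rows, each a list of 5 numbers: the gripper command: -1 is fully open, 1 is shut, values between are in proportion, then the shift along the world's x, y, z in units of 50 mm (1.0 is 50 mm), then the turn about the world's z in units of 8 degrees (1.0 is 8 degrees). In form: [[[gripper, tx, ty, tz, twist], ...]]. A call has 1 to 10 rows; each row shifts and turns the commanded pose from where the row before left it; what a row does not reach is not made up. A row lasts 1/10 s, in which the tool goes at most 50 mm and 8.59 degrees, less where a joint would pass 70% of its speed; a pose out of reach is approached as far as the arm can. A call is refused whole if a number of a shift passes 1 or a number of a turn 1, either way. A call with a gripper value outside its range is refused whole. The fingers move at their own pace and stop on an object; FORCE is the grip in N (left out, the last holds). Time passes only in rows, so rows that do not move let the fingers close. It gives the time, the measured TCP pose, the force, the opening and the grip force at its end, in the units of the state.
- ctrl.sense(): the state, without advancing time (a new reading comes with each control period).
- optics.capture(name): name is "scene" or "top" or "wrist"; returns a dict with "img" (400x640x3 uint8, blue, green, red), "K" (3x3 intrinsics, pixels), "R" (3x3) and "t" (3): a world point X has camera coordinates R X + t. Camera axes: x right, y down, z forward; pixel columns grow to the right and rows downward; lengths in mm; the calibration is good to about 2 mm. A picture is of the moment at which its call begins. There is no depth.
- ctrl.finish_job(): hands the job in; it is judged then, once.
The state is a dict: "time_s": time; "joints": joint angles; "dq": joint speeds; "tau": joint torques, N m; "eef_pos": TCP position; "ee_rot": TCP orientation; "force": force on the tool from outside, world axes, zero at the start; "wrist_torque": the same for the moment, N m; "grip_width": opening from 0.0 (shut) to 1.0 (fully open); "grip_force": force on a finger pad.
Only numpy, scipy, OpenCV 4.12 (cv2) and the standard library are available. Lean on these libraries where they do the work, as an engineer would, in place of code of your own. Each camera call takes 0.05 s, during which the arm holds its last target. There are 200 camera calls.

### The job

The trowels in the grey box are needed: swing the box's lid up to vertical by its bar while the hinges stay hooked on, lift it straight up off its hinge pins, and stand it, hinge edge down, in the empty rear slot of the plywood drying rack. Set it down fully onto the slot's floor without dropping it, and let go; leave everything else on the table where it is.

Things in the scene. Friction and masses are not known exactly. Their poses are not given: they have to be found in the camera images.
- trowel_box: Fixed open grey box, 150 mm deep (x), 240 wide (y), 75 tall, walls 6 thick, two trowels lying inside. Origin: centre of its underside; z up, x points from the front (robot side) to the hinged rear. The lid lies closed on its rim at the start. All sizes here are in mm.
- pins (a point): Midpoint between the two fixed flat steel hinge pins behind the box's rear wall, on the hinge axis (x = 93, y = 0, z = 79 in the box frame; axes as the box's). The pins lie along y at y = +-92; each is 5 mm thick (x) and 17 tall (z), held between two cheeks 22 apart that end 6 above the axis.
- stay (a point): Top middle of the front face of an upright steel stay plate, 70 mm wide, behind the hinge: 7 behind the pin axis, 40 above it. The raised lid leans on it about 8 degrees past vertical and rests there when let go; let go before vertical it falls shut.
- lid: Loose lid, about 350 g: grey panel 152 mm (x) by 240 (y) by 8 (z) spanning x = -168 to -16, a steel bar handle at one edge, two hooks at the other. Origin on its hinge axis, midway between the hooks, in the panel's mid-plane. x points from bar to hooks, z out of the upper face; closed, its origin is at point pins and its axes are the box's; raised to vertical, x points down.
- lid_hooks (a point): Same point as the lid's origin: middle between its two open hooks, at y = +-92 mm, 18 wide, 28 outside, 20 inside, with an 8 wide mouth towards lid +x. The mouth passes the flat pins only with the lid within about 10 degrees of vertical, lifted straight up; clear after 26 mm. The hooks reach 30 beyond the panel's hinged edge. Hinge play about 2 mm.
- lid_bar (a point): Middle of the lid's round bar handle, at x = -213 mm in the lid frame. Bar 8 in diameter, 100 long along lid y, on legs at y = +-50, 45 beyond the panel's edge, in its plane. Closed, it overhangs the box's front 79 above the table; a finger fits between bar and panel. Pinched across, it turns in the fingers, so the gripper can keep pointing down while the lid swings.
- lid_edge (a point): Middle of the panel's hinged edge, at x = -16 mm in the lid frame: the edge that stands on the slot's floor.
- rack: Fixed plywood drying rack, 120 mm deep (x) by 130 wide (y). Origin: centre of its underside; z up. Floor 36 above the table, with four rows of upright fingers 42 tall, 12 thick, centred at x = -52, -18, 12, 46 (two per row, at y = +-45, 24 wide): two slots along y, 22 wide. The front (robot side) one holds a sample board; the rear one is empty.
- slot (a point): Middle of the rack's empty rear slot, on its floor (x = 29, y = 0, z = 36 mm in the rack frame); x across the slot, y along it, z up. Its fingers flare outward at the top to a mouth 38 wide, 60 above the floor. The lid's panel edge stands here; the hooks (inner faces 166 apart) hang down outside the rack's two ends (130 apart).
- sample_board: Plain plaster sample board 12 x 120 x 75, standing in the rack's front slot; origin centre of its underside. Bystander.
- small_tub: Closed black tub, 90 across, 85 tall; origin centre of underside. Bystander.
- paper_cup: Paper cup, 76 across, 95 tall; origin centre of underside. Bystander.
- tape_roll: Flat roll of tape, 70 across, 24 tall; origin centre of underside. Bystander.
- brush: Paint brush lying flat, 200 long. Bystander.
- spatula: Spatula lying flat, 280 long. Bystander.
- pigment_jar: Small jar, 56 across, 75 tall; origin centre of underside. Bystander.
Mind the look-alikes: they are no part of the job. There is more than one size of the rack; the one meant has the size given above.

How it is judged (in metres and radians):
On the way, in this order (a step that is already met when the one before it is completed fails the run):
1. the lid is swung up to vertical (within 17 degrees) with its hooks still on the pins (angle between lid's own x axis and vertical above 2.845 rad and distance between lid and pins below 0.012 m), for 0.1 s.
2. the lid is lifted up off its pins: at least 30 mm above them, still upright (within 25 degrees) and over them (within 40 mm) (angle between lid's own x axis and vertical above 2.7 rad and z of lid in the frame of pins above 0.03 m and horizontal distance between lid and pins below 0.04 m), for 0.05 s.
At the end, for the whole second after the job is handed in: The lid stands in the rack's empty rear slot, hinge edge down and upright within 25 degrees, its edge on the slot's floor (within 8 mm), within 12 mm across and 30 mm along of the slot's middle, released (angle between lid's own x axis and vertical above 2.7 rad and z of lid_edge in the frame of slot between -0.006 and 0.008 m and x of lid_edge in the frame of slot between -0.012 and 0.012 m and y of lid_edge in the frame of slot between -0.03 and 0.03 m); the robot touches nothing.
It fails at once if the lid is let go over the slot more than 20 mm above its floor (horizontal distance between lid_edge and slot below 0.06 m and z of lid_edge in the frame of slot above 0.02 m and contact force between the fingers and lid below 0.1 N).
It fails at once if the lid is dropped or flung (faster than 1.5 m/s) (linear speed of lid above 1.5 m/s).
It fails at once if a bystander is moved by more than 30 mm (distance of any of sample_board, small_tub, paper_cup, tape_roll, brush, spatula, pigment_jar from where it was at the start of the episode above 0.03 m).
It also fails if it takes over 64 s, if anything falls off the work surface, if the arm or the gripper's body presses on something with over 40 N, if the wrist force passes 120 N, or if a joint passes its speed limit or range.

## Working session

There is one attempt and no reset: what is moved stays moved. The work goes in short steps, Python scripts to look and compute and a shell command to move; the robot and the scene stay as the last step left them, time stands still between calls to the robot, and variables do not carry over. Pictures are saved under pics/ and viewed, at most 10 in all, crops included, and the job is handed in when it is done.

```bash
mkdir -p pics
cat > h.py <<'E'
import numpy as np, cv2, json
from rig import ctrl, optics
def cap(n,f=None):
    d=optics.capture(n); 
    if f: cv2.imwrite('pics/'+f,d['img'])
    return d
def ray(d,u,v,z):
    K,R,t=[np.array(d[k],float) for k in 'KRt']
    c=-R.T@t.ravel(); w=R.T@np.linalg.inv(K)@[u,v,1]
    return c+w*(z-c[2])/w[2]
def proj(d,X):
    K,R,t=[np.array(d[k],float) for k in 'KRt']
    p=K@(R@np.array(X,float)+t.ravel()); return p[:2]/p[2]
E
python3 - <<'E'
from h import *
s=ctrl.sense();print(s)
a=cap('top','top1.png');b=cap('scene','scene1.png')
for d in (a,b):
    R,t=np.array(d['R']),np.array(d['t']).ravel();print(-R.T@t,R[2],d['K'][0])
E
```

```text
{'time_s': 0.0, 'joints': array([ 1.03655784e+00,  3.13441001e-01,  1.49844245e+00,  2.42195474e-05,
        1.33101049e+00, -2.23382274e-01]), 'dq': array([-0.00039819, -0.00250475, -0.00102665,  0.00166442, -0.00143854,
        0.00278089]), 'tau': array([ 6.14934779e-04, -4.12254238e+01, -2.59744138e+01, -6.83744679e-05,
        3.99888901e-03, -3.37290686e-06]), 'eef_pos': array([160.44462308, 499.60886827, 230.73766356]), 'ee_rot': array([-2.51545622e-04,  1.54805876e-01,  9.87944693e-01, -6.00166726e-04]), 'force': array([-0.33930676, -0.97520112, -0.5506289 ]), 'wrist_torque': array([ 0.01359198,  0.03883357, -0.02883716]), 'grip_force': 0.0, 'grip_width': 0.9965289630665417}
[ 354.739112     12.11540629 1621.65311083] [ 0.13383389 -0.01745809 -0.99084999] [411.90427016   0.         318.76546002]
[1487.31273898 -465.23454177 1204.67867705] [-0.60327307  0.30423011 -0.73722835] [472.42000967   0.         322.26606306]
```

View pics/top1.png

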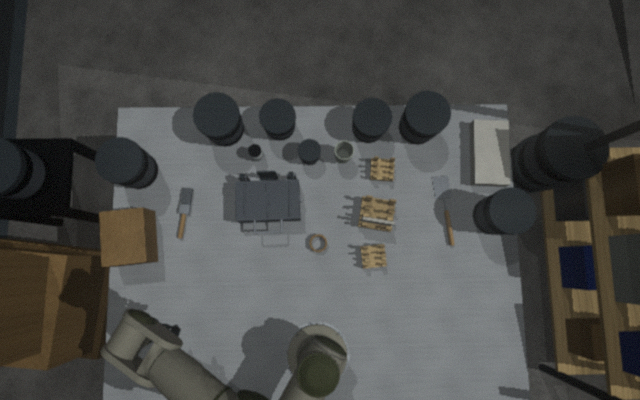

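View pics/scene1.png

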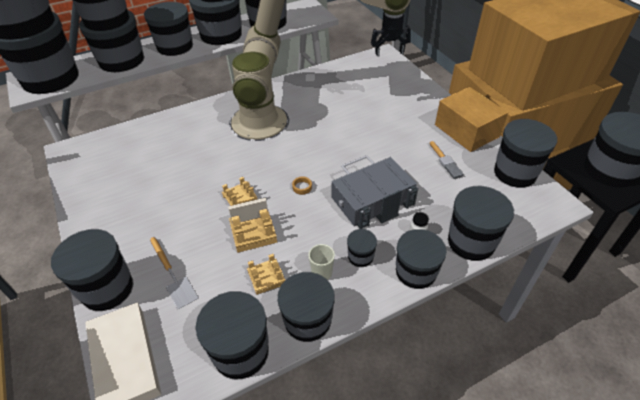

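Top view: the closed box is at about (265,200) with its bar at (274,240). There are three racks, at (381,168), (378,213) and (373,256). The middle one is the largest and holds the pale board, so it fits the description; I'll confirm that in one enlarged crop.

Run:
```python
from h import *
a=cv2.imread('pics/top1.png')[150:280,225:425]
cv2.imwrite('pics/crop1.png',cv2.resize(a,None,fx=4,fy=4,interpolation=cv2.INTER_CUBIC))
d=cap('top')
for n,u,v,z in [('R1',381,168,36),('R2',378,213,36),('R3',373,256,36),('bar',274,240,79),('box',265,200,85)]: print(n,ray(d,u,v,z))
```

```text
R1 [ 708.89838004 -263.1990045    36.        ]
R2 [ 530.6786605  -245.28922788   36.        ]
R3 [ 365.38624144 -220.48343329   36.        ]
bar [429.63836589 153.86717891  79.        ]
box [579.91488702 187.10661011  85.        ]
```

View pics/crop1.png

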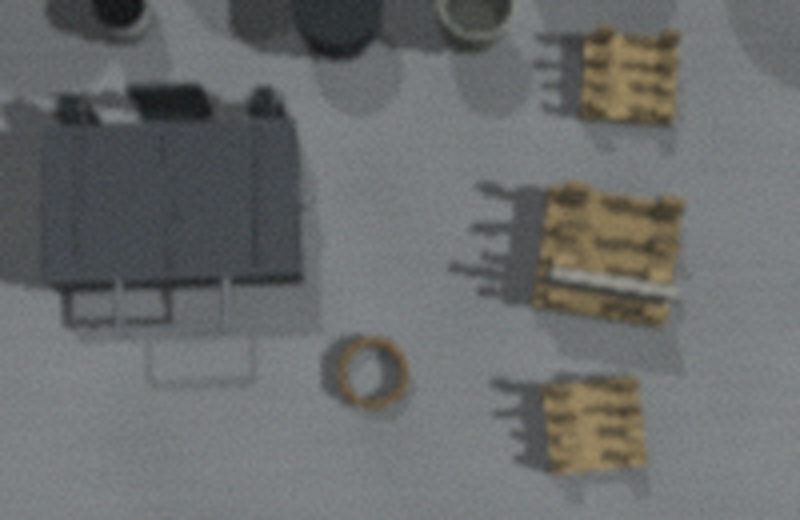

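Crop: the middle rack is confirmed (largest, pale board in its front slot, rear slot empty). The panel spans crop columns 40–300. The steel bar is pale, with legs at crop columns 120 and 225 ending near row 330. The dark U shapes beside it are shadows.

```bash
python3 - <<'E'
from h import *
d=cap('top')
def c(u,v,z): return ray(d,225+u/4,150+v/4,z).round(1)
for n,u,v,z in [('barL',120,330,79),('barR',225,328,79),('FL',42,275,83),('FR',299,275,83),('RL',45,122,83),('RR',295,120,83),('bdL',553,272,111),('bdR',678,294,111)]: print(n,c(u,v,z))
E
python3 -m handwheel '[[[-1,0.6,-0.6,0,-1],[-1,0.6,-0.6,0,-1],[-1,0.6,-0.6,0,-1],[-1,0.6,-0.6,0,-1],[-1,0.6,-0.7,0,-1],[-1,0.6,-0.7,0,-1],[-1,0.6,-0.7,0,-1],[-1,0.6,-0.7,0,-1],[-1,0.6,-0.7,0,-1],[-1,0,0,0,0]]]' 30
python3 -c "
from h import *
cap('wrist','w1.png')"
```

```text
barL [458.6 224.7  79. ]
barR [459.1 126.8  79. ]
FL [510.7 297.2  83. ]
FR [507.6  57.1  83. ]
RL [656.2 296.2  83. ]
RR [655.4  59.7  83. ]
bdL [ 504.5 -177.9  111. ]
bdR [ 482.6 -292.8  111. ]
time_s: 1.2
eef_pos: [433.2, 201.3, 231.0]
ee_rot: [0.0, 0.709, 0.705, -0.0]
force: [0.2, -0.1, -0.3]
grip_width: 0.998
grip_force: 0.0
```

View pics/w1.png

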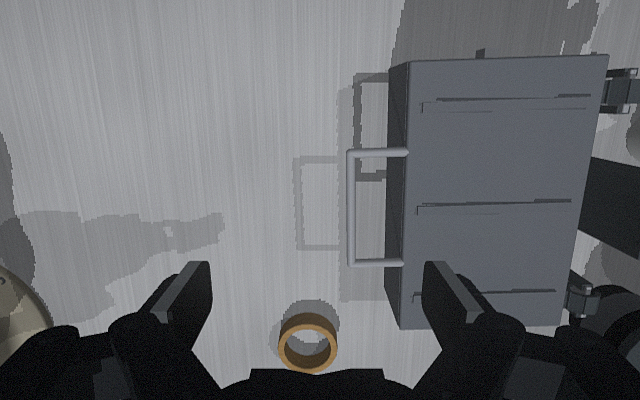

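Wrist view: the bar runs from about (350,152) to (353,264). The panel's front edge runs from (408,62) to (400,328), its far-left corner is at (608,55), and the tape roll is at (307,343).

Run:
```python
from h import *
d=cap('wrist')
g=[('barA',350,152,79),('barB',353,264,79),('c1',408,62,83),('c2',608,55,83),('c3',400,328,83),('c4',562,325,83)]
for n,u,v,z in g: print(n,ray(d,u,v,z).round(1))
```

```text
barA [458.8 232.9  79. ]
barB [463.9 132.   79. ]
c1 [500.6 301.5  83. ]
c2 [650.5 306.   83. ]
c3 [509.3  67.9  83. ]
c4 [660.7  70.8  83. ]
```

```bash
python3 -m handwheel '[[[0.05,0.27,-0.19,0,0.15],[0.05,0.27,-0.19,0,0.15],[0.05,0,0,-0.5,0],[0.05,0,0,-0.5,0],[0.05,0,0,-0.5,0],[0.05,0,0,-0.1,0],[0.05,0,0,0,0]]]' 
python3 -c "
from h import *
cap('wrist','w2.png')"
```

```text
time_s: 2.0
eef_pos: [457.0, 186.7, 151.3]
ee_rot: [-0.0, 0.69, 0.724, -0.0]
force: [-0.1, -0.4, -0.2]
grip_width: 0.475
grip_force: 0.0
```

View pics/w2.png

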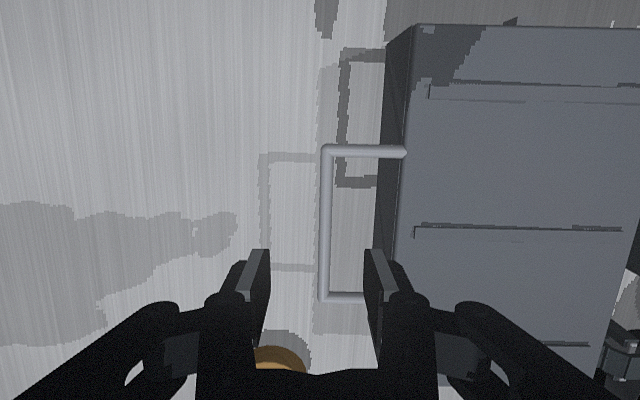

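Wrist view: the bar runs from (327,150) to (323,297), and the finger pads' tips are at columns 268 and 367.

Run:
```python
from h import *
d=cap('wrist')
for n,u,v,z in [('barA',327,150,79),('barB',323,297,79),('c1',413,24,83),('front',397,230,83)]: print(n,ray(d,u,v,z).round(1))
print(proj(d,[460.5,182.3,79]),ctrl.sense()['eef_pos'])
```

```text
barA [461.7 229.6  79. ]
barB [464.3 130.2  79. ]
c1 [503.9 299.4  83. ]
front [508.  182.1  83. ]
[321.12165559 224.30936227] [457.90565302 186.43759669 152.5444867 ]
```

```bash
python3 -m handwheel '[[[0.05,0.05,-0.12,-0.5,-0.1],[0.05,0.05,0,-0.5,0],[0.05,0,0,-0.5,0],[0.05,0,0,-0.34,0],[0.05,0,0,0,0],[1,0,0,0,0],[1,0,0,0,0],[1,0,0,0,0],[1,0,0,0,0],[1,0,0,0,0]]]' 40
```

```text
time_s: 3.1
eef_pos: [463.3, 180.0, 60.3]
ee_rot: [0.001, 0.696, 0.718, 0.001]
force: [0.3, 0.4, 5.9]
grip_width: 0.073
grip_force: 39.1
```

Run:
```python
from h import *
cap('wrist','w3.png');s=ctrl.sense();print(s['eef_pos'],s['ee_rot'],s['force'],s['grip_width'],s['grip_force'],s['joints'])
```

```text
[463.31265054 180.04227393  60.34648817] [6.78621324e-04 6.95977865e-01 7.18062248e-01 9.79125925e-04] [-0.98738862  0.38707773  6.2733111 ] 0.07404011299453353 39.12015438079834 [1.34399808e-01 4.63306496e-01 1.78053690e+00 1.84717549e-04
 8.95371018e-01 1.03051164e-01]
```

View pics/w3.png

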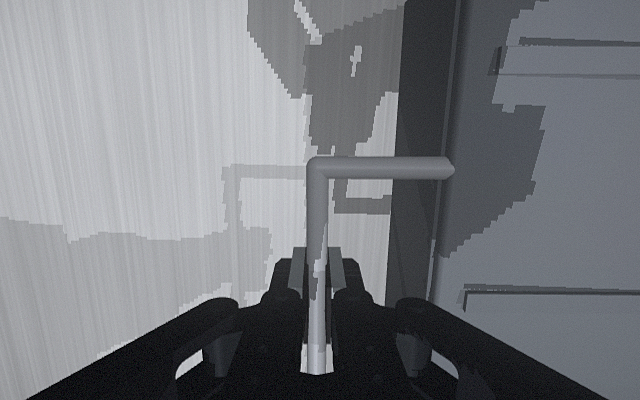

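Wrist view: the bar is pinched between the pads at column 318, with the inner finger clear of the panel edge at column 450. Now the swing, starting with the first part.

```bash
python3 -m handwheel '[[[1,0.04,0,0.56,0],[1,0.11,0,0.55,0],[1,0.18,0.01,0.53,0],[1,0.25,0.01,0.5,0],[1,0,0,0,0]]]'
```

```text
time_s: 3.65
eef_pos: [493.5, 181.0, 169.1]
ee_rot: [0.002, 0.696, 0.718, 0.002]
force: [-0.4, -0.7, -2.8]
grip_width: 0.07
grip_force: 39.0
```

```bash
python3 -m handwheel '[[[1,0.31,0.01,0.46,0],[1,0.37,0.01,0.42,0],[1,0.42,0.01,0.37,0],[1,0.46,0.02,0.31,0],[1,0,0,0,0]]]'
python3 -m handwheel '[[[1,0.5,0.02,0.25,0],[1,0.53,0.02,0.18,0],[1,0.55,0.02,0.11,0],[1,0.5,0.02,0.04,0],[1,0,0,0,0],[1,0,0,0,0]]]'
python3 - <<'E'
from h import *
d=cap('scene','s2.png');i=d['img'][40:260,240:480];cv2.imwrite('pics/s2c.png',cv2.resize(i,None,fx=2.5,fy=2.5,interpolation=cv2.INTER_CUBIC))
E
```

```text
time_s: 4.15
eef_pos: [570.5, 183.6, 246.5]
ee_rot: [0.0, 0.696, 0.718, 0.001]
force: [-12.3, -0.1, 16.9]
grip_width: 0.072
grip_force: 41.4
time_s: 4.75
eef_pos: [674.4, 187.2, 273.3]
ee_rot: [0.001, 0.696, 0.718, 0.001]
force: [0.6, -1.1, 7.3]
grip_width: 0.072
grip_force: 42.0
```

View pics/s2c.png

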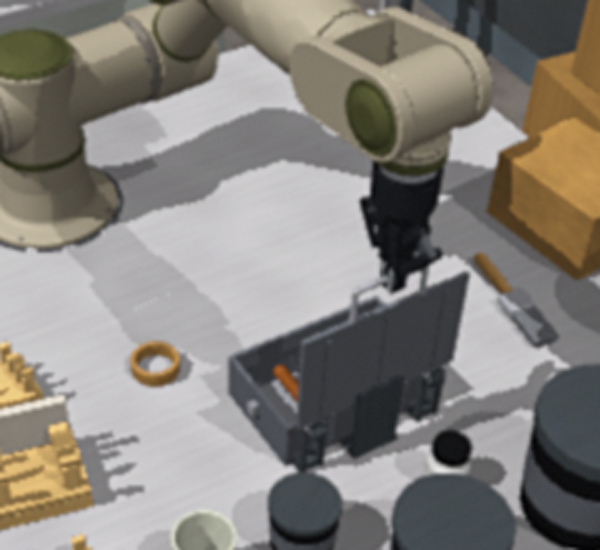

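Scene view: the lid stands upright over the open box (crop 300–465 × 275–430), held by its bar, with the hooks still on at (315,445) and (430,390). Next, the straight lift.

```bash
python3 -m handwheel '[[[1,0,0,0.2,0],[1,0,0,0.2,0],[1,0,0,0.2,0],[1,0,0,0.2,0],[1,0,0,0,0]]]'
python3 -m handwheel '[[[1,0,0,0.2,0],[1,0,0,0.3,0],[1,0,0,0.4,0],[1,0,0,0.4,0],[1,0,0,0,0],[1,0,0,0,0]]]'
python3 - <<'E'
from h import *
d=cap('scene','s3.png');i=d['img'][40:260,220:460];cv2.imwrite('pics/s3c.png',cv2.resize(i,None,fx=2.5,fy=2.5,interpolation=cv2.INTER_CUBIC))
E
```

```text
time_s: 5.3
eef_pos: [673.8, 187.4, 315.0]
ee_rot: [0.001, 0.696, 0.718, 0.001]
force: [0.3, 0.0, -2.7]
grip_width: 0.073
grip_force: 41.1
time_s: 5.9
eef_pos: [673.7, 187.4, 377.1]
ee_rot: [-0.0, 0.696, 0.718, -0.0]
force: [0.3, 0.7, -3.2]
grip_width: 0.074
grip_force: 41.1
```

View pics/s3c.png

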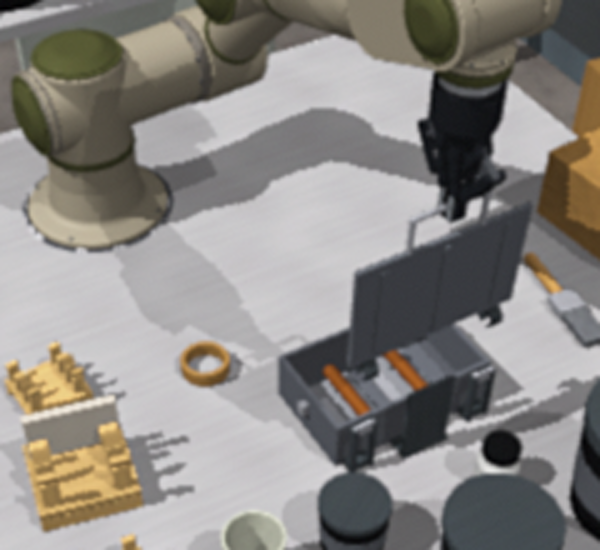

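Scene view: the lid is off the pins and hanging upright, and the rack at (85,460) is unobstructed. Next, one close look at the rack from both cameras.

Run:
```python
from h import *
a=np.mean([cap('top')['img'].astype(float) for _ in range(5)],0)
b=np.mean([cap('scene')['img'].astype(float) for _ in range(5)],0)
A=cv2.resize(a[190:240,350:407].clip(0,255).astype('uint8'),(399,350),interpolation=cv2.INTER_CUBIC)
B=cv2.resize(b[195:255,222:288].clip(0,255).astype('uint8'),(396,360),interpolation=cv2.INTER_CUBIC)
c=np.zeros((360,795,3),'uint8');c[:350,:399]=np.clip(A*1.5,0,255);c[:,399:]=B
cv2.imwrite('pics/r.png',c)
```

```text
(no output)
```

View pics/r.png

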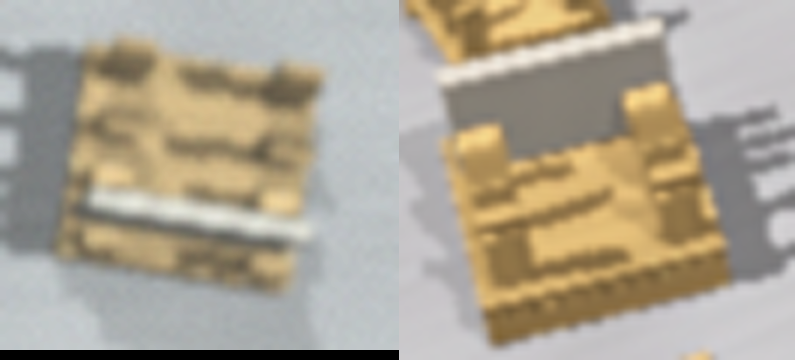

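Left is the top view: board top edge (90,197)–(312,233), rack corners (85,50), (57,255) and (293,290). Right is the scene view: rear floor edge (487,312)–(727,250), board top edge (440,78)–(660,25).

Run:
```python
from h import *
T=cap('top');S=cap('scene')
t=lambda u,v,z: ray(T,350+u/7,190+v/7,z)
s=lambda u,v,z: ray(S,222+(u-399)/6,195+v/6,z)
def rep(n,L,Rr,x):
    d=L-Rr; yaw=np.arctan2(-d[0],d[1]); m=(L+Rr)/2; e=np.array([np.cos(yaw),np.sin(yaw),0])
    print(n,np.linalg.norm(d).round(1),np.degrees(yaw).round(1),'slot',(m+e*(29-x)).round(1)[:2])
rep('top board',t(90,197,111),t(312,233,111),-35)
rep('top front',t(57,255,36),t(293,290,36),-60)
rep('scene rear z36',s(727,250,36),s(487,312,36),60)
rep('scene rear z0',s(730,282,0),s(497,345,0),60)
rep('scene board',s(660,25,111),s(440,78,111),-35)
```

```text
top board 118.4 -10.0 slot [ 556.7 -245.9]
top front 131.5 -9.2 slot [ 556.8 -245.8]
scene rear z36 126.8 -9.8 slot [ 564.7 -240.6]
scene rear z0 126.1 -9.1 slot [ 558.7 -239.3]
scene board 116.4 -9.8 slot [ 562.5 -240.1]
```

Slot ≈ (559, −243), yaw ≈ −9.7°. Next I carry the lid there at height.

```bash
python3 -m handwheel '[[[1,-0.08,-0.2,0,-0.1],[1,-0.16,-0.4,0,-0.1],[1,-0.16,-0.6,0,-0.1],[1,-0.16,-0.6,0,-0.1],[1,-0.16,-0.6,0,-0.1],[1,-0.16,-0.6,0,-0.1],[1,-0.16,-0.6,0,-0.1],[1,-0.16,-0.6,0,-0.1]]]'
python3 -m handwheel '[[[1,-0.16,-0.6,0,-0.1],[1,-0.16,-0.6,0,-0.1],[1,-0.16,-0.6,0,-0.1],[1,-0.16,-0.6,0,-0.1],[1,-0.16,-0.6,0,-0.1],[1,-0.16,-0.6,0,-0.1],[1,-0.16,-0.5,0,-0.1],[1,-0.06,-0.3,0,-0.1],[1,0,0,0,0],[1,0,0,0,0]]]'
python3 -c "
from h import *
S=cap('scene','s4.png');W=cap('wrist','w4.png')
i=S['img'][60:280,160:360]
c=np.zeros((550,800,3),'uint8');c[:,:500]=cv2.resize(i,(500,550),interpolation=cv2.INTER_CUBIC);c[:188,500:]=cv2.resize(W['img'],(300,188));cv2.imwrite('pics/s4c.png',c)
tcp=ctrl.sense()['eef_pos'];print(tcp,ctrl.sense()['ee_rot'])
e=np.radians(-9.7);y=np.array([-np.sin(e),np.cos(e),0])
b=tcp+[0,0,19-197]
for k in(-120,120): print((proj(S,b+k*y)-[160,60])*2.5,(proj(S,b+k*y+[0,0,152])-[160,60])*2.5)
"
```

```text
time_s: 7.35
eef_pos: [613.0, -23.8, 378.5]
ee_rot: [0.0, 0.735, 0.678, 0.0]
force: [0.9, -0.1, -2.5]
grip_width: 0.075
grip_force: 41.1
time_s: 8.35
eef_pos: [554.9, -241.9, 378.3]
ee_rot: [-0.0, 0.771, 0.636, 0.0]
force: [0.1, 1.4, -2.5]
grip_width: 0.076
grip_force: 41.0
[ 555.00396179 -241.48246948  378.48140038] [7.27511954e-05 7.71150074e-01 6.36653382e-01 1.72969711e-04]
[112.53634188 367.20969731] [ 83.92415296 270.87275347]
[315.89525432 318.57263012] [306.1121138  221.55982857]
```

View pics/s4c.png

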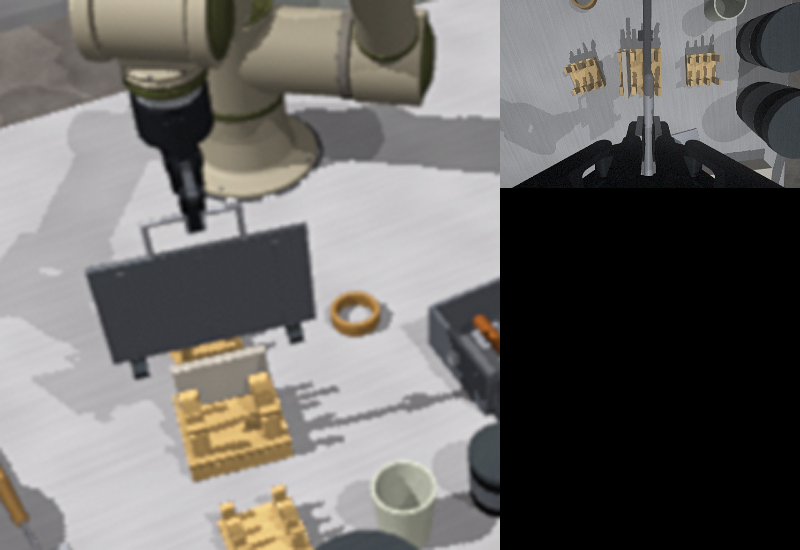

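Scene view: the lid hangs above the rack, panel bottom corners at (113,362) and (316,315), within about 4 crop pixels of a vertical-hang prediction. The hooks hang at the two ends. The wrist inset shows the lid edge-on over the rack's rear half.

Run:
```python
from h import *
S=cap('scene');W=cap('wrist')
f=lambda u,v,z: ray(S,160+u/2.5,60+v/2.5,z).round(1)
zb=378.4+19-197
print('bottom',f(113,362,zb),f(316,315,zb),'top',f(88,271,zb+152),f(306,224,zb+152))
# wood mask of the middle rack in wrist view
m=cv2.inRange(cv2.cvtColor(W['img'],cv2.COLOR_BGR2HSV),(8,70,60),(30,255,255))
m=cv2.morphologyEx(m,cv2.MORPH_CLOSE,np.ones((9,9)))
n,l,st,c=cv2.connectedComponentsWithStats(m)
for q in st[1:]:
    if q[4]>1000: print(q, ray(W,q[0],q[1]+q[3]/2,36).round(0), ray(W,q[0]+q[2],q[1]+q[3]/2,36).round(0))
for p in ([559.5,-243,36],[554.9,-241.9,36]): print(proj(W,p))
```

```text
bottom [ 527.3 -356.8  200.4] [ 569.9 -120.6  200.4] top [ 536.9 -356.   352.4] [ 578.7 -124.9  352.4]
[ 249  103   57  103 3419] [ 464. -226.   36.] [ 540. -241.   36.]
[ 323  103   21  102 1853] [ 563. -244.   36.] [ 591. -250.   36.]
[ 395  111   77   73 4625] [ 660. -254.   36.] [ 762. -274.   36.]
[ 134  121   92   81 4513] [ 308. -205.   36.] [ 431. -229.   36.]
[320.32793816 153.53906843]
[316.84127638 153.39128298]
```

```bash
python3 -m handwheel '[[[1,0.1,0,-0.1,0.08],[1,0.1,0,-0.3,0.08],[1,0,0,-0.4,0],[1,0,0,-0.4,0],[1,0,0,-0.4,0],[1,0,0,-0.2,0],[1,0,0,0,0],[1,0,0,0,0]]]'
python3 - <<'E'
from h import *
S=cap('scene','s5.png');tcp=ctrl.sense()['eef_pos'];zb=tcp[2]+19-197
g=cv2.cvtColor(S['img'],cv2.COLOR_BGR2HSV)
e=np.radians(-9.8);y=np.array([-np.sin(e),np.cos(e),0]);x=np.array([np.cos(e),np.sin(e),0])
# dark-to-bright column scan under panel bottom edge at y offsets clear of hooks
b=tcp+[0,0,19-197]
for k in(-115,-75,115,75):
    p=proj(S,b+k*y); u=int(round(p[0])); col=g[int(p[1])-15:int(p[1])+15,u]
    print(k,p.round(1),int(p[1])-15,col[:,2].tolist(),col[:,1].tolist()[::3])
E
```

```text
time_s: 9.35
eef_pos: [564.9, -242.7, 289.1]
ee_rot: [0.001, 0.764, 0.645, 0.0]
force: [-0.6, -0.1, -1.8]
grip_width: 0.071
grip_force: 41.0
-115 [213.2 228.6] 213 [64, 64, 64, 64, 64, 64, 64, 64, 64, 64, 64, 62, 62, 60, 64, 105, 158, 176, 176, 175, 175, 176, 174, 172, 172, 175, 175, 175, 177, 192] [32, 28, 28, 28, 25, 12, 4, 3, 3, 4]
-75 [226.5 225.3] 210 [65, 65, 63, 64, 64, 63, 64, 64, 63, 63, 65, 64, 64, 61, 76, 131, 170, 179, 177, 176, 178, 177, 177, 180, 192, 201, 203, 201, 186, 176] [31, 28, 32, 28, 32, 6, 4, 4, 4, 5]
115 [287.8 210.1] 195 [173, 163, 157, 155, 147, 142, 136, 133, 129, 115, 108, 98, 92, 91, 107, 158, 193, 202, 203, 200, 163, 126, 134, 186, 203, 193, 176, 194, 206, 207] [3, 7, 6, 7, 14, 3, 3, 4, 3, 1]
75 [275.2 213.2] 198 [64, 65, 64, 65, 66, 62, 64, 63, 63, 65, 64, 63, 63, 60, 82, 134, 136, 126, 125, 125, 127, 126, 126, 126, 125, 127, 127, 125, 126, 128] [28, 24, 24, 24, 28, 4, 4, 4, 4, 6]
```

```bash
python3 -m handwheel '[[[1,0.03,0,-0.2,0],[1,0,0,-0.2,0],[1,0,0,-0.2,0],[1,0,0,-0.2,0],[1,0,0,0,0]]]'
python3 -m handwheel '[[[1,0,0,-0.15,0],[1,0,0,-0.15,0],[1,0,0,-0.1,0],[1,0,0,0,0]]]'
```

```text
time_s: 9.9
eef_pos: [565.5, -242.3, 246.3]
ee_rot: [-0.002, 0.765, 0.645, -0.0]
force: [0.1, -0.1, -2.1]
grip_width: 0.074
grip_force: 41.0
time_s: 10.3
eef_pos: [565.8, -242.5, 227.4]
ee_rot: [-0.001, 0.765, 0.645, -0.0]
force: [-0.1, 0.1, -2.3]
grip_width: 0.072
grip_force: 41.0
```

```bash
python3 -m handwheel '[[[1,0,0,-0.1,0],[1,0,0,-0.1,0],[1,0,0,0,0]]]'
python3 -m handwheel '[[[1,0,0,-0.05,0],[1,0,0,0,0]]]'
python3 -m handwheel '[[[1,0,0,-0.04,0],[1,0,0,0,0]]]'
```

```text
time_s: 10.6
eef_pos: [565.8, -242.5, 217.4]
ee_rot: [-0.001, 0.765, 0.645, -0.0]
force: [-0.6, -0.0, -3.5]
grip_width: 0.071
grip_force: 41.0
time_s: 10.8
eef_pos: [566.2, -242.8, 215.9]
ee_rot: [0.0, 0.765, 0.645, 0.0]
force: [0.7, -0.2, -3.2]
grip_width: 0.072
grip_force: 41.2
time_s: 11.0
eef_pos: [566.9, -242.9, 215.8]
ee_rot: [0.002, 0.764, 0.645, 0.001]
force: [-0.3, 0.8, 5.9]
grip_width: 0.071
grip_force: 42.0
```

Contact with the slot floor: edge at about 37 mm, reaction +9 N. I'll open gently.

```bash
python3 -m handwheel '[[[0.7,0,0,0,0],[0.7,0,0,0,0],[0.5,0,0,0,0],[0.5,0,0,0,0]]]' 20
python3 -m handwheel '[[[0.2,0,0,0,0],[0.2,0,0,0,0],[-0.2,0,0,0,0],[-0.2,0,0,0,0],[-0.2,0,0,0,0]]]'
cat > lid.py <<'E'
from h import *
S=cap('scene');tcp=ctrl.sense()['eef_pos']
e=np.radians(-9.8);y=np.array([-np.sin(e),np.cos(e),0]);x=np.array([np.cos(e),np.sin(e),0])
b=np.array([559,-242.5,36.]);v=S['img'].max(2)
# panel top edge: for each lean angle, predicted row at y=+-70..90; compare with the bright->dark edge
for k in(-100,-75,75,100):
    out=[]
    for a in(-18,-9,0,9,18):
        p=proj(S,b+k*y+152*(np.cos(np.radians(a))*np.array([0,0,1])+np.sin(np.radians(a))*x)); out.append(p.round(1).tolist())
    u=int(out[2][0]);r0=int(out[2][1])-14
    print(k,out,r0,v[r0:r0+28,u].tolist())
E
python3 lid.py
```

```text
time_s: 11.4
eef_pos: [566.0, -242.7, 213.6]
ee_rot: [-0.0, 0.765, 0.645, -0.0]
force: [0.6, -0.9, 0.1]
grip_width: 0.252
grip_force: 0.0
time_s: 11.9
eef_pos: [566.1, -242.7, 213.8]
ee_rot: [0.0, 0.765, 0.645, -0.0]
force: [0.9, -0.3, -0.8]
grip_width: 0.601
grip_force: 0.0
-100 [[210.9, 199.4], [211.8, 203.7], [212.9, 209.1], [214.4, 215.5], [216.0, 222.7]] 195 [176, 176, 175, 174, 175, 177, 177, 176, 176, 176, 177, 178, 180, 175, 154, 128, 92, 68, 63, 63, 64, 63, 64, 63, 62, 63, 62, 61]
-75 [[219.3, 197.4], [220.3, 201.7], [221.6, 207.0], [223.1, 213.4], [224.8, 220.6]] 193 [179, 171, 174, 181, 189, 195, 197, 198, 196, 189, 194, 195, 182, 170, 150, 126, 88, 63, 64, 69, 68, 63, 64, 64, 64, 63, 63, 63]
75 [[268.7, 185.8], [270.3, 189.8], [272.2, 194.9], [274.2, 201.0], [276.3, 207.9]] 180 [203, 202, 204, 203, 204, 205, 204, 202, 201, 201, 202, 202, 205, 205, 184, 123, 81, 66, 63, 63, 64, 64, 65, 64, 64, 64, 63, 65]
100 [[276.7, 183.9], [278.5, 187.9], [280.4, 192.9], [282.5, 199.0], [284.6, 205.9]] 178 [199, 200, 200, 202, 202, 201, 201, 202, 203, 203, 203, 204, 206, 205, 188, 129, 82, 65, 62, 63, 63, 63, 64, 64, 64, 65, 65, 63]
```

The lid stands nearly upright and is free of the fingers. Retract straight up.

```bash
python3 -m handwheel '[[[-0.2,0,0,0.15,0],[-0.2,0,0,0.3,0],[-0.2,0,0,0.5,0],[-0.2,0,0,0.6,0],[-0.2,0,0,0.6,0],[-0.2,0,0,0.4,0],[-0.2,0,0,0,0],[-0.2,0,0,0,0],[-0.2,0,0,0,0]]]'
python3 lid.py
python3 - <<'E'
from h import *
S=cap('scene');e=np.radians(-9.8);y=np.array([-np.sin(e),np.cos(e),0]);v=S['img'].max(2)
for k in(-110,110):  # panel bottom corners, clear of the rack ends
    p=proj(S,np.array([559,-242.5,36.])+k*y);r=int(p[1])-10;print(k,p.round(1),r,v[r:r+20,int(round(p[0]))].tolist())
E
```

```text
time_s: 12.85
eef_pos: [565.8, -242.5, 340.0]
ee_rot: [-0.001, 0.765, 0.645, -0.0]
force: [0.1, 0.3, -0.2]
grip_width: 0.6
grip_force: 0.0
-100 [[210.9, 199.4], [211.8, 203.7], [212.9, 209.1], [214.4, 215.5], [216.0, 222.7]] 195 [201, 201, 201, 200, 199, 202, 203, 202, 201, 201, 202, 204, 206, 199, 162, 126, 100, 75, 61, 62, 64, 63, 63, 63, 64, 63, 62, 61]
-75 [[219.3, 197.4], [220.3, 201.7], [221.6, 207.0], [223.1, 213.4], [224.8, 220.6]] 193 [178, 171, 173, 180, 188, 194, 196, 197, 199, 200, 200, 198, 201, 197, 168, 131, 91, 67, 64, 70, 68, 63, 64, 64, 62, 63, 62, 63]
75 [[268.7, 185.8], [270.3, 189.8], [272.2, 194.9], [274.2, 201.0], [276.3, 207.9]] 180 [202, 202, 202, 202, 203, 204, 203, 202, 200, 201, 202, 202, 204, 206, 196, 136, 83, 65, 61, 63, 64, 63, 63, 63, 64, 63, 64, 63]
100 [[276.7, 183.9], [278.5, 187.9], [280.4, 192.9], [282.5, 199.0], [284.6, 205.9]] 178 [198, 199, 201, 201, 201, 201, 202, 201, 201, 202, 203, 204, 204, 205, 197, 164, 129, 87, 63, 62, 63, 63, 62, 64, 63, 64, 64, 63]
-110 [218.7 242.1] 232 [63, 63, 63, 62, 63, 63, 63, 62, 63, 59, 75, 127, 166, 186, 194, 200, 202, 203, 204, 204]
110 [287.2 224.7] 214 [62, 60, 63, 63, 62, 63, 62, 62, 63, 63, 63, 85, 120, 130, 130, 127, 137, 160, 143, 125]
```

The lid stands still and upright with its bottom edge where predicted (within about 1 px), and the arm is clear.

```bash
python3 -c "
from rig import ctrl
print(ctrl.finish_job())"
```

```text
the job is handed in; nothing more can be done
None
```

The lid was swung up, lifted off its pins and stood hinge edge down on the floor of the large rack's rear slot; it is released and upright, and the job is handed in (the hand-in gave no verdict).

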